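# Make up the bonnet and headlight job trays

### The arm

A 7-joint arm with a two-finger parallel gripper is mounted at the origin on the work surface. World frame = base frame: x ahead of the robot, y to its left, z up, the work surface at z = 0. Lengths are in m, angles in rad, forces in N, time in s.
With the tool pointing down it reaches from about 0.4 to 0.85 m from the base axis. Payload 10.4 kg.
Tool frame: the origin (TCP) lies on the centre line of the jaws, within the pads' length; the fingertips stand 11 mm ahead of it and the grasp point (between the pads) lies 8 mm behind it (tip_reach is the distance from the TCP to the fingertips, in m); z points along the fingers, y is the line along which they close (so a half turn about z gives the same grasp; the last joint's range is limited). The gripper opens to 85 mm and grips with 20 to 120 N. Pads are 22 mm wide; open, the fingers measure 114 mm over their backs; the gripper's body (76 mm by 85 mm) begins 54 mm behind the grasp point. The pads swing forward as they close: fully open they stand 13 mm farther back than shut.
Start: joints at [1.291, 0.332, -0.065, 1.46, 0.022, 1.35, -0.088], TCP at [0.159, -0.605, 0.242] pointing down, gripper open.
Joint ranges: [-2.6, 2.6], [-0.5, 2.12], [-1.47, 1.34], [0.16, 2.42], [-1.27, 4.41], [0.06, 2.06], [-2.6, 2.6]. Speed limits (rad/s): [2.22, 2.22, 2.79, 2.79, 3.14, 3.14, 3.14].

### API

Orientations are given as a unit quaternion [x, y, z, w].
In Python, from workcell import get_obs, camera, hand_in, tip_reach gives the robot as it stands. The module is installed in compiled form; this text tells all that it offers.
- The arm moves only by the tool move_arm, never from a script. Its argument "plan" is a list of rows, each an object with "delta_pos": the shift along the tool's x, y, z in a scale on which 1.0 is 1000 mm, a list of three; "turn": the turn, a rotation vector about the tool's x, y, z in parts of the range, where 1.0 means pi rad, a list of three; "fingers": the closure, from 0 (fully open) to 1 (shut). A call has 1 to 12 rows; each row is the pose to reach, as a shift and turn from the pose commanded when the call began, along the tool's axes at that moment; what a row does not reach only later rows make up. A row lasts 1/8 s, in which the tool goes at most 62.5 mm and 10.7 degrees, less where a joint would pass 70% of its speed; a pose out of reach is approached as far as the arm can. A call with a gripper value outside its range is refused whole. The fingers move at their own pace and stop on an object; "force" is the grip in N (left out, the last holds). Time passes only in rows, so rows that repeat a pose let the fingers close. It gives the time, the measured TCP pose, the force, the opening and the grip force at its end, in the units of the state.
- get_obs(): the state, without advancing time (a new reading comes with each control period).
- camera(name): name is "scene" or "top" or "wrist"; returns a dict with "color" (400x640x3 uint8, red, green, blue), "range_z" (400x640 float32, m along the optical axis (not along the pixel's ray), 0 where there is no reading), "fx", "fy", "cx", "cy" (pixels), "R" (3x3) and "t" (3): a world point X has camera coordinates R X + t; the wrist camera has in their place "tool_from_camera" (4x4, takes a point from camera to tool coordinates, whose origin is the TCP and whose axes are the flange's). Camera axes: x right, y down, z forward; pixel columns grow to the right and rows downward; lengths in m; the calibration is good to about 2 mm. A picture is of the moment at which its call begins: read the wrist's pose just before it.
- hand_in(): hands the job in; it is judged then, once.
The state is a dict: "clock": time; "joint_pos": joint angles; "joint_velocities": joint speeds; "tau": joint torques, N m; "position": TCP position; "ee_rot": TCP orientation; "ft_force": force on the tool from outside, world axes, zero at the start; "torque": the same for the moment, N m; "grip_width": opening from 0.0 (shut) to 1.0 (fully open); "grasp_force": force on a finger pad.
Only numpy, scipy, OpenCV 4.12 (cv2) and the standard library are available. Lean on these libraries where they do the work, as an engineer would, in place of code of your own. Each camera call takes 0.05 s, during which the arm holds its last target. There are 200 camera calls.

### The job

Make up the two job trays from the stock on the bench: in the longer bonnet tray with two bays, put the large backing plate in the big square bay and the tall bottle in the narrow bay; in the squarer headlight tray with three bays, put the sanding block in the long bay across its width, the small backing plate in the square bay and the short bottle in the small narrow bay. Set each thing down on the floor of its bay without dropping it, plates with the hub up, block with the grip up, bottles standing. Do not tip a bottle over, and leave the wax jar, the tape roll and the gauge where they are.

Things in the scene. Friction and masses are not known exactly. Their poses are not given: they have to be found in the camera images.
- bonnet_tray: Bonnet tray: grey, fixed, the longer tray, 233 (x) x 153 (y) mm; walls 25 mm high, 5 thick; floor 5 thick. A divider (4 thick, top 21 above bench) makes TWO bays: square 143 x 143 centred at x -40, y 0; narrow 76 (x) x 143 (y) centred at x +73.5, y 0. Origin: under its centre at bench height, z up. The trays may swap sides and lie up to 9 degrees askew.
- headlight_tray: Headlight tray: grey, fixed, the squarer tray, 203 (x) x 175 (y) mm; walls, floor, dividers as the other. THREE bays: long, on the robot's side, 84 (x) x 165 (y) centred at x -54.5, y 0; square 105 (x) x 100 (y) centred at x +44, y +32.5; small narrow 105 (x) x 61 (y) centred at x +44, y -52. Origin: under its centre at bench height, z up.
- large_plate: Large backing plate for the polishing machine: black round plate 115 mm across, at its rim 6 mm and near the hub 14 mm thick, lying face down with a round steel hub 28 mm across standing up from its middle to 34 mm above the underside: grip it by the hub. About 0.2 kg. Origin: centre of the underside; z up along the hub.
- small_plate: Small backing plate: the same as the large one (same hub: 28 mm across, from 14 to 34 mm above the underside) but only 75 mm across. About 0.12 kg. Origin: centre of the underside; z up along the hub.
- tall_bottle: Tall bottle of polishing compound, white plastic with a blank label and a black cap, standing: 160 mm high, straight round body 52 mm across up to 125 mm, then a shoulder and a cap 28 mm across. 0.14 to 0.36 kg. Origin: centre of the underside; z up.
- short_bottle: Short bottle of headlight sealant, white plastic with a blank label and a black cap, standing: 90 mm high, straight round body 34 mm across up to 60 mm, then a shoulder and a cap 22 mm across. About 0.09 kg. Origin: centre of the underside; z up.
- sanding_block: Hand sanding block: black with a brown abrasive sheet held by a steel clip at each end, base 100 (its x) x 55 (its y) x 14 mm, with a grip bar on top 84 (x) x 26 (y) mm reaching 38 mm above the underside: take the bar across its 26 mm width. About 0.16 kg. Origin: centre of the underside; z up.
- wax_jar: Stock to be left alone: squat white wax jar with a black lid, 65 mm across, 48 mm high. Origin: centre of the underside.
- tape_roll: Stock to be left alone: cream roll of masking tape lying flat, 90 mm outside, 76 mm inside, 25 mm high. Origin: centre of the underside.
- gauge: Leave alone: black paint thickness gauge lying flat, 98 x 48 x 22 mm, with a small screen. Origin: centre of the underside. All loose stock stands mixed between the trays; fixed equipment up to 0.23 m high stands only along the bench's back (x over 0.76 m) and sides (over 0.53 m left or right), clear of the work.

How it is judged:
At the end, for the whole second after the job is handed in: Each of the five things is in the bay named for it: its centre within the bay, its underside no more than 4 mm above the bay's floor (9 mm above the bench), upright within 7 degrees, released and at rest. Jar, tape and gauge not moved more than 25 mm (x of large_plate in the frame of bonnet_tray between -0.1115 and 0.0315 m and y of large_plate in the frame of bonnet_tray between -0.0715 and 0.0715 m and z of each of large_plate, tall_bottle in the frame of bonnet_tray below 0.009 m and angle between each of large_plate, tall_bottle, sanding_block, small_plate, short_bottle's own z axis and vertical below 0.12 rad and linear speed of each of large_plate, tall_bottle, sanding_block, small_plate, short_bottle below 0.02 m/s and angular speed of each of large_plate, tall_bottle, sanding_block, small_plate, short_bottle below 0.15 rad/s and x of tall_bottle in the frame of bonnet_tray between 0.0355 and 0.1115 m and y of tall_bottle in the frame of bonnet_tray between -0.0715 and 0.0715 m and x of sanding_block in the frame of headlight_tray between -0.0965 and -0.0125 m and y of sanding_block in the frame of headlight_tray between -0.0825 and 0.0825 m and z of each of sanding_block, small_plate, short_bottle in the frame of headlight_tray below 0.009 m and x of small_plate in the frame of headlight_tray between -0.0085 and 0.0965 m and y of small_plate in the frame of headlight_tray between -0.0175 and 0.0825 m and x of short_bottle in the frame of headlight_tray between -0.0085 and 0.0965 m and y of short_bottle in the frame of headlight_tray between -0.0825 and -0.0215 m); the robot touches nothing.
It fails at once if one of the five things is dropped from more than about 4 cm or knocked away (faster than 0.9 m/s with no finger on it) ((linear speed of large_plate above 0.9 m/s and contact force between large_plate and the fingers below 0.3 N) or (linear speed of small_plate above 0.9 m/s and contact force between small_plate and the fingers below 0.3 N) or (linear speed of tall_bottle above 0.9 m/s and contact force between tall_bottle and the fingers below 0.3 N) or (linear speed of short_bottle above 0.9 m/s and contact force between short_bottle and the fingers below 0.3 N) or (linear speed of sanding_block above 0.9 m/s and contact force between sanding_block and the fingers below 0.3 N)).
It fails at once if a bottle tips over (more than 35 degrees) (angle between any of tall_bottle, short_bottle's own z axis and vertical above 0.61 rad).
It fails at once if the wax jar, the tape roll or the paint gauge is moved by more than 25 mm (distance of any of wax_jar, tape_roll, gauge from where it was at the start of the episode above 0.025 m).
It also fails if it takes over 122 s, if anything falls off the work surface, if the arm or the gripper's body presses on something with over 40 N, if the wrist force passes 120 N, or if a joint passes its speed limit or range.

## Working session

There is one attempt and no reset: what is moved stays moved. The work goes in short steps, Python scripts to look and compute and a tool call to move; the robot and the scene stay as the last step left them, time stands still between calls to the robot, and variables do not carry over. Pictures are saved under pics/ and viewed, at most 14 in all, crops included, and the job is handed in when it is done.

Besides the shell and the picture viewer there is one more tool, called after "Request:" by a JSON object that holds its "op" and its "data", one argument or row to a line. move_arm: Moves the arm, as the interface text tells. Its arguments: {"type":"object","properties":{"plan":{"type":"array","items":{"type":"object","properties":{"delta_pos":{"type":"array","items":{"type":"number"}},"turn":{"type":"array","items":{"type":"number"}},"fingers":{"type":"number"}}}},"force":{"type":"number"}},"required":["plan"]}

```bash
mkdir -p pics
cat > h.py <<'E'
import numpy as np,cv2
from workcell import get_obs,camera,hand_in,tip_reach
from scipy.spatial.transform import Rotation as Rn
def cloud(c):
    z=c["range_z"];v,u=np.mgrid[:z.shape[0],:z.shape[1]]
    P=np.dstack([(u-c["cx"])/c["fx"]*z,(v-c["cy"])/c["fy"]*z,z])
    W=(P-c["t"])@c["R"]   # R^T(P-t)
    W[z==0]=np.nan
    return W
E
python3 - <<'E'
from h import *
o=get_obs();print({k:np.round(v,3) for k,v in o.items()},tip_reach)
for n in("scene","top"):
    c=camera(n);cv2.imwrite(f"pics/{n}0.png",c["color"][:,:,::-1]);np.savez(n+".npz",**c);print(n,c["R"],c["t"],c["fx"])
print(Rn.from_quat(o["ee_rot"]).as_matrix().round(3))
E
```

```text
{'clock': np.float64(0.0), 'joint_pos': array([ 1.291,  0.333, -0.065,  1.461,  0.022,  1.35 , -0.089]), 'joint_velocities': array([-0.002,  0.001,  0.001, -0.001,  0.   , -0.001,  0.002]), 'tau': array([ 0.0000e+00, -6.2545e+01,  4.9000e-02, -3.9160e+01,  1.6000e-02,
        1.0000e-02,  0.0000e+00]), 'position': array([ 0.159, -0.604,  0.242]), 'ee_rot': array([ 0.992,  0.128, -0.   , -0.001]), 'ft_force': array([-0.47 ,  1.027, -0.083]), 'torque': array([ 0.018, -0.01 ,  0.001]), 'grasp_force': np.float64(0.0), 'grip_width': np.float64(1.0)} 0.011
scene [[-0.39282594  0.91956207 -0.00966311]
 [ 0.77340885  0.32466972 -0.54445232]
 [-0.49752038 -0.22134853 -0.83873613]] [ 0.23775165 -0.40965126  1.66287849] 517.4940068989446
top [[ 0.01519939 -0.99955549  0.02564773]
 [-0.98362227 -0.01955466 -0.17917826]
 [ 0.17960014 -0.02250428 -0.98348226]] [-0.01709247  0.58367145  0.8602319 ] 456.1182162915111
[[ 0.967  0.254 -0.   ]
 [ 0.254 -0.967  0.001]
 [-0.    -0.001 -1.   ]]
```

View pics/top0.png

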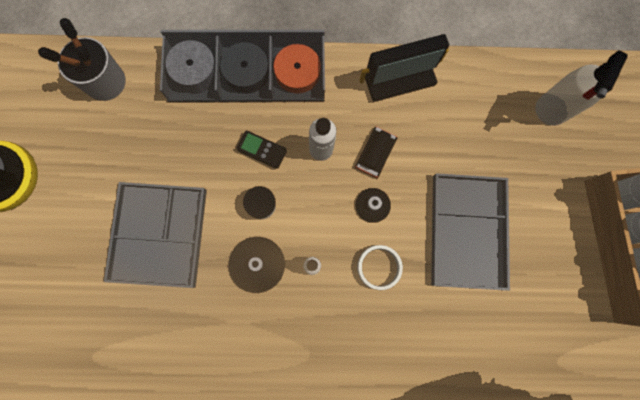

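View pics/scene0.png

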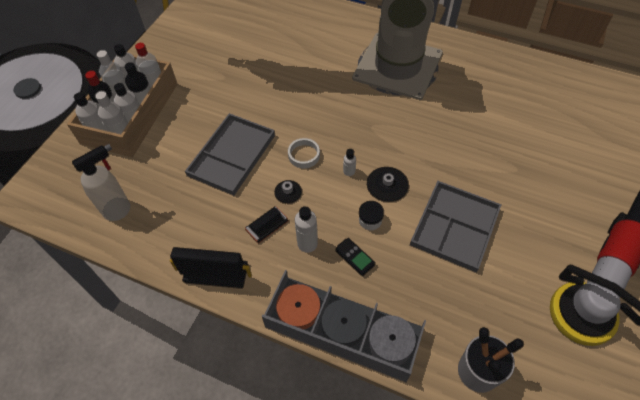

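The top view shows the headlight tray on the left (155,235) and the bonnet tray on the right (470,232). The large plate is at (256,264), the short bottle at (312,265), the tall bottle at (322,140), the block at (375,152) and the small plate at (373,205). The jar is at (259,202), the tape at (380,267) and the gauge at (261,149). The scene view agrees.

```bash
cat > m.py <<'E'
from h import *
def meas(files=("top","scene")):
    for f in files:
        c=dict(np.load(f+".npz"));W=cloud(c).reshape(-1,3);W=W[~np.isnan(W[:,0])]
        b=(abs(W[:,2])<.004)&(W[:,0]>.3)&(W[:,0]<.7)&(abs(W[:,1])<.4);print(f,"bench z",np.median(W[b,2]).round(4))
        def px(p):
            q=c["R"]@np.array(p)+c["t"];return q
        # rough seeds from top image pixels
        for n,s,lo,hi,r in SE:
            d=np.hypot(*(W[:,:2]-s).T);k=(d<r)&(W[:,2]>lo)&(W[:,2]<hi);Q=W[k].astype(np.float32)
            if len(Q)<4: print(n,"none");continue
            R=cv2.minAreaRect(Q[:,:2]*1000)
            ce,rad=cv2.minEnclosingCircle(Q[:,:2]*1000)
            print(f"{n:12s}",len(Q),"med",np.median(Q,0).round(4),"rect",np.round(R[0],1),np.round(R[1],1),round(R[2],1),"circ",np.round(ce,1),round(rad,1))
c=dict(np.load("top.npz"));W=cloud(c)
S=lambda u,v:W[v-3:v+4,u-3:u+4,:2].reshape(-1,2)[~np.isnan(W[v-3:v+4,u-3:u+4,0].ravel())].mean(0)
SE=[("headtray",S(155,235),.012,.03,.17),("bonnet",S(470,232),.012,.03,.17),
("large rim",S(256,264),.004,.02,.075),("large hub",S(256,264),.030,.045,.03),
("small rim",S(373,205),.004,.02,.05),("small hub",S(373,205),.030,.045,.03),
("short cap",S(312,265),.080,.1,.05),("short body",S(312,265),.015,.058,.05),
("tall cap",S(322,126),.150,.17,.06),("tall body",S(322,135),.02,.12,.08),
("block bar",S(376,152),.032,.05,.08),("block base",S(376,152),.005,.05,.08),
("jar",S(259,202),.04,.055,.06),("tape",S(380,267)+0,.015,.03,.07),("gauge",S(261,149),.012,.03,.08)]
if __name__=="__main__": meas()
E
python3 m.py
```

```text
top bench z -0.0002
headtray     1749 med [0.504  0.3203 0.0231] rect [504.1 290.6] [251. 203.] 87.0 circ [505.  308.6] 145.4
bonnet       1640 med [ 0.5424 -0.325   0.0229] rect [ 526.3 -278.7] [234.9 233.6] 87.4 circ [ 525.8 -297.4] 150.5
large rim    2319 med [0.4475 0.1211 0.0117] rect [453.1 128. ] [128.4 119.5] 75.4 circ [458.5 122.7] 68.4
large hub    150 med [0.4484 0.122  0.0336] rect [449.4 121.5] [25.5 25.7] 0.9 circ [448.9 122.2] 13.7
small rim    798 med [ 0.5732 -0.1137  0.0114] rect [ 575.4 -111.1] [73.7 85.2] 9.6 circ [ 571.8 -110.5] 45.6
small hub    140 med [ 0.5758 -0.1171  0.0337] rect [ 575.9 -116.5] [25.3 26.9] 0.2 circ [ 576.3 -116.7] 13.8
short cap    104 med [0.4466 0.0094 0.0896] rect [447.4   9.4] [20.4 18.7] 1.0 circ [447.2   9.4] 10.6
short body   20 med [0.4342 0.0131 0.0476] rect [446.1   8.5] [31.2 32.4] 84.6 circ [446.8   9.4] 17.3
tall cap     187 med [ 0.6963 -0.0054  0.159 ] rect [697.3  -5.6] [26.7 25.8] 0.5 circ [697.1  -5.4] 14.0
tall body    372 med [ 0.675  -0.0028  0.0752] rect [684.7  22.5] [105.6  23.9] 85.6 circ [685.8  22. ] 53.3
block ba
[... 1472 characters left out ...]
7.7  -5.9] [28.4 25.4] 24.3 circ [697.7  -5.4] 14.5
tall body    433 med [0.7178 0.0068 0.0726] rect [698.7  25.8] [ 28.6 109.4] 23.6 circ [691.3  22.6] 54.9
block bar    288 med [ 0.6922 -0.1228  0.037 ] rect [ 691.8 -122.9] [28.2 82.4] 64.5 circ [ 690.8 -124.3] 42.4
block base   849 med [ 0.6956 -0.1184  0.0169] rect [ 680.2 -126.9] [128.2 142. ] 40.4 circ [ 681.5 -118.7] 78.5
jar          464 med [0.5734 0.1183 0.0475] rect [573.1 118. ] [65.3 61.3] 21.3 circ [572.2 118.7] 33.5
tape         278 med [ 0.4479 -0.1287  0.023 ] rect [ 446.6 -127.5] [90.4 88.4] 47.1 circ [ 447.7 -127.5] 47.0
gauge        724 med [0.6932 0.1222 0.0218] rect [690.7 120.4] [99.7 49.3] 65.6 circ [691.7 120.1] 52.6
```

```bash
cat > t.py <<'E'
from h import *
from scipy.optimize import minimize
dims={"head":(.203,.175,(.505,.309)),"bonnet":(.233,.153,(.525,-.298))}
for f in("top","scene"):
    W=cloud(dict(np.load(f+".npz"))).reshape(-1,3);W=W[~np.isnan(W[:,0])]
    for n,(L,w,s) in dims.items():
        k=(np.hypot(*(W[:,:2]-s).T)<.152)&(W[:,2]>.022)&(W[:,2]<.028)
        Q=W[k,:2];Q=Q[abs(Q[:,1])>.205]
        def cost(p):
            ca,sa=np.cos(p[2]),np.sin(p[2]);d=(Q-p[:2])@np.array([[ca,-sa],[sa,ca]])
            g=np.maximum(abs(d[:,0])-(L/2-.0025),abs(d[:,1])-(w/2-.0025))
            return np.minimum(abs(g),.008).sum()/len(Q)
        best=min((minimize(cost,[*s,a],method="Nelder-Mead",options=dict(xatol=1e-5,fatol=1e-8,maxiter=2000)) for a in np.radians([-8,-4,0,4,8])),key=lambda r:r.fun)
        p=best.x;ca,sa=np.cos(p[2]),np.sin(p[2]);M=np.array([[ca,-sa],[sa,ca]])
        print(f,n,len(Q),p[:2].round(4),np.degrees(p[2]).round(2),best.fun.round(5))
        for b,o in ({"block":(-.0545,0),"small":(.044,.0325),"short":(.044,-.052)} if n=="head" else {"large":(-.04,0),"tall":(.0735,0)}).items(): print("  ",b,(p[:2]+M@o).round(4))
E
python3 t.py
```

```text
top head 1013 [0.5059 0.3267] -2.88 0.00173
   block [0.4515 0.3294]
   small [0.5515 0.357 ]
   short [0.5472 0.2726]
top bonnet 917 [ 0.5241 -0.3177] -2.66 0.00149
   large [ 0.4841 -0.3159]
   tall [ 0.5975 -0.3211]
scene head 555 [0.5059 0.3267] -2.89 0.00218
   block [0.4514 0.3295]
   small [0.5515 0.3569]
   short [0.5472 0.2726]
scene bonnet 412 [ 0.5242 -0.3177] -2.53 0.00204
   large [ 0.4842 -0.3159]
   tall [ 0.5976 -0.3209]
```

Units first: turns go in shares of pi rad. So -1.314 rad / 3.1416 = -0.4183.

Request:
{"op": "move_arm", "data": {
  "plan": [
    {"delta_pos":[0,0,-0.06],"turn":[0,0,-0.0573],"fingers":0},
    {"delta_pos":[0.06,0,-0.09],"turn":[0,0,-0.1146],"fingers":0},
    {"delta_pos":[0.12,0,-0.09],"turn":[0,0,-0.1719],"fingers":0},
    {"delta_pos":[0.18,0,-0.09],"turn":[0,0,-0.2292],"fingers":0},
    {"delta_pos":[0.22,-0.04,-0.09],"turn":[0,0,-0.2865],"fingers":0},
    {"delta_pos":[0.24,-0.1,-0.09],"turn":[0,0,-0.3438],"fingers":0},
    {"delta_pos":[0.24,-0.16,-0.09],"turn":[0,0,-0.4011],"fingers":0},
    {"delta_pos":[0.24,-0.2,-0.09],"turn":[0,0,-0.4183],"fingers":0},
    {"delta_pos":[0.24,-0.2,-0.09],"turn":[0,0,-0.4183],"fingers":0},
    {"delta_pos":[0.24,-0.2,-0.09],"turn":[0,0,-0.4183],"fingers":0}
  ]
}}

```text
clock: 1.35
position: [0.3398, -0.3506, 0.3323]
ee_rot: [0.707, 0.707, -0.0, 0.0]
ft_force: [-0.5, -0.6, 0.7]
grip_width: 0.998
grasp_force: 0.0
```

To row units: -1.13 rad / 3.1416 = -0.3597.

Request:
{"op": "move_arm", "data": {
  "plan": [
    {"delta_pos":[0.033,0.05,0],"turn":[0,0,-0.0573],"fingers":0.2},
    {"delta_pos":[0.065,0.1,0],"turn":[0,0,-0.1146],"fingers":0.2},
    {"delta_pos":[0.098,0.15,0.02],"turn":[0,0,-0.1719],"fingers":0.2},
    {"delta_pos":[0.13,0.2,0.04],"turn":[0,0,-0.2292],"fingers":0.2},
    {"delta_pos":[0.163,0.25,0.06],"turn":[0,0,-0.2865],"fingers":0.2},
    {"delta_pos":[0.195,0.3,0.1],"turn":[0,0,-0.3438],"fingers":0.2},
    {"delta_pos":[0.227,0.351,0.14],"turn":[0,0,-0.3597],"fingers":0.2},
    {"delta_pos":[0.227,0.351,0.19],"turn":[0,0,-0.3597],"fingers":0.2},
    {"delta_pos":[0.227,0.351,0.22],"turn":[0,0,-0.3597],"fingers":0.2},
    {"delta_pos":[0.227,0.351,0.22],"turn":[0,0,-0.3597],"fingers":0.2},
    {"delta_pos":[0.227,0.351,0.22],"turn":[0,0,-0.3597],"fingers":0.2}
  ]
}}

```text
clock: 2.72
position: [0.6919, -0.124, 0.1136]
ee_rot: [0.219, 0.976, 0.0, 0.001]
ft_force: [-0.1, -0.0, 0.4]
grip_width: 0.799
grasp_force: 0.0
```

Request:
{"op": "move_arm", "data": {
  "plan": [
    {"delta_pos":[0,0,0.03],"fingers":0.2},
    {"delta_pos":[0,0,0.06],"fingers":0.2},
    {"delta_pos":[0,0,0.08],"fingers":0.2},
    {"delta_pos":[0,0,0.085],"fingers":0.2},
    {"delta_pos":[0,0,0.085],"fingers":0.2},
    {"delta_pos":[0,0,0.085],"fingers":1},
    {"delta_pos":[0,0,0.085],"fingers":1},
    {"delta_pos":[0,0,0.085],"fingers":1},
    {"delta_pos":[0,0,0.085],"fingers":1},
    {"delta_pos":[0,0,0.085],"fingers":1}
  ],
  "force": 50
}}

```text
validation failed for argument at $.pl...
```

Request:
{"op": "move_arm", "data": {
  "plan": [
    {"delta_pos":[0,0,0.03],"turn":[0,0,0],"fingers":0.2},
    {"delta_pos":[0,0,0.06],"turn":[0,0,0],"fingers":0.2},
    {"delta_pos":[0,0,0.08],"turn":[0,0,0],"fingers":0.2},
    {"delta_pos":[0,0,0.085],"turn":[0,0,0],"fingers":0.2},
    {"delta_pos":[0,0,0.085],"turn":[0,0,0],"fingers":0.2},
    {"delta_pos":[0,0,0.085],"turn":[0,0,0],"fingers":1},
    {"delta_pos":[0,0,0.085],"turn":[0,0,0],"fingers":1},
    {"delta_pos":[0,0,0.085],"turn":[0,0,0],"fingers":1},
    {"delta_pos":[0,0,0.085],"turn":[0,0,0],"fingers":1},
    {"delta_pos":[0,0,0.085],"turn":[0,0,0],"fingers":1}
  ],
  "force": 50
}}

```text
clock: 3.98
position: [0.6916, -0.1233, 0.0283]
ee_rot: [0.219, 0.976, -0.0, 0.001]
ft_force: [-1.0, -0.2, 6.2]
grip_width: 0.291
grasp_force: 50.7
```

To row units: 0.944 rad / 3.1416 = 0.3005.

Request:
{"op": "move_arm", "data": {
  "plan": [
    {"delta_pos":[0,0,-0.03],"turn":[0,0,0],"fingers":1},
    {"delta_pos":[0,0,-0.08],"turn":[0,0,0],"fingers":1},
    {"delta_pos":[0,0,-0.13],"turn":[0,0,0],"fingers":1},
    {"delta_pos":[0,0,-0.18],"turn":[0,0,0],"fingers":1},
    {"delta_pos":[0.041,0.031,-0.19],"turn":[0,0,0.0376],"fingers":1},
    {"delta_pos":[0.082,0.061,-0.19],"turn":[0,0,0.0751],"fingers":1},
    {"delta_pos":[0.123,0.092,-0.19],"turn":[0,0,0.1127],"fingers":1},
    {"delta_pos":[0.164,0.123,-0.19],"turn":[0,0,0.1502],"fingers":1},
    {"delta_pos":[0.205,0.154,-0.19],"turn":[0,0,0.1878],"fingers":1},
    {"delta_pos":[0.246,0.184,-0.19],"turn":[0,0,0.2254],"fingers":1},
    {"delta_pos":[0.287,0.215,-0.19],"turn":[0,0,0.2629],"fingers":1},
    {"delta_pos":[0.328,0.246,-0.19],"turn":[0,0,0.3005],"fingers":1}
  ]
}}

```text
clock: 5.48
position: [0.4982, 0.2405, 0.2171]
ee_rot: [0.64, 0.768, -0.0, 0.0]
ft_force: [0.6, 1.6, -2.1]
grip_width: 0.295
grasp_force: 49.7
```

To row units: 0.232 rad / 3.1416 = 0.0738.

Request:
{"op": "move_arm", "data": {
  "plan": [
    {"delta_pos":[0.048,-0.016,0],"turn":[0,0,0.0376],"fingers":1},
    {"delta_pos":[0.097,-0.031,0],"turn":[0,0,0.0738],"fingers":1},
    {"delta_pos":[0.097,-0.031,0.04],"turn":[0,0,0.0738],"fingers":1},
    {"delta_pos":[0.097,-0.031,0.08],"turn":[0,0,0.0738],"fingers":1},
    {"delta_pos":[0.097,-0.031,0.12],"turn":[0,0,0.0738],"fingers":1},
    {"delta_pos":[0.097,-0.031,0.145],"turn":[0,0,0.0738],"fingers":1},
    {"delta_pos":[0.097,-0.031,0.145],"turn":[0,0,0.0738],"fingers":1}
  ]
}}

```text
clock: 6.35
position: [0.4497, 0.328, 0.0705]
ee_rot: [0.723, 0.691, -0.002, -0.0]
ft_force: [0.1, -0.5, -1.6]
grip_width: 0.291
grasp_force: 49.7
```

Run:
```python
from h import *
c=camera("top");cv2.imwrite("pics/top1.png",c["color"][:,:,::-1])
```

```text
(no output)
```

View pics/top1.png

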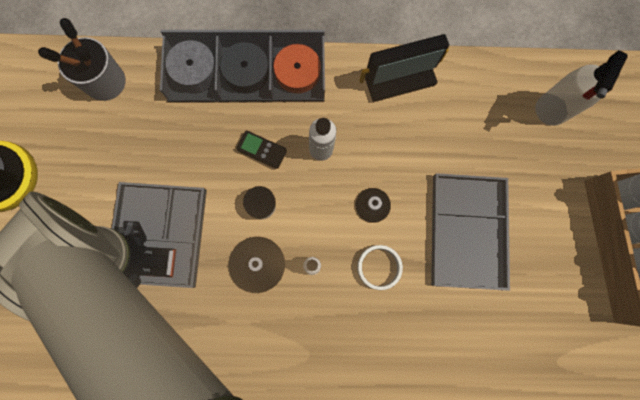

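The block's clip end is at (170,263), over the long bay (bay spans about 108–195 across) and lined up with it. I'll lower and release it.

Request:
{"op": "move_arm", "data": {
  "plan": [
    {"delta_pos":[0,0,0.02],"turn":[0,0,0],"fingers":1},
    {"delta_pos":[0,0,0.03],"turn":[0,0,0],"fingers":1},
    {"delta_pos":[0,0,0.035],"turn":[0,0,0],"fingers":1},
    {"delta_pos":[0,0,0.038],"turn":[0,0,0],"fingers":1},
    {"delta_pos":[0,0,0.038],"turn":[0,0,0],"fingers":1}
  ]
}}

```text
clock: 7.02
position: [0.4511, 0.329, 0.0344]
ee_rot: [0.723, 0.691, 0.0, 0.0]
ft_force: [0.7, 0.1, -1.6]
grip_width: 0.294
grasp_force: 49.8
```

Request:
{"op": "move_arm", "data": {
  "plan": [
    {"delta_pos":[0,0,0.0015],"turn":[0,0,0],"fingers":1},
    {"delta_pos":[0,0,0.0015],"turn":[0,0,0],"fingers":1},
    {"delta_pos":[0,0,0.0015],"turn":[0,0,0],"fingers":0.45},
    {"delta_pos":[0,0,0.0015],"turn":[0,0,0],"fingers":0.45},
    {"delta_pos":[0,0,0.0015],"turn":[0,0,0],"fingers":0.45},
    {"delta_pos":[0,0,-0.03],"turn":[0,0,0],"fingers":0.45},
    {"delta_pos":[0,0,-0.08],"turn":[0,0,0],"fingers":0.3},
    {"delta_pos":[0,0,-0.12],"turn":[0,0,0],"fingers":0.3},
    {"delta_pos":[0,0,-0.12],"turn":[0,0,0],"fingers":0.3}
  ]
}}

```text
clock: 8.15
position: [0.4523, 0.3302, 0.1575]
ee_rot: [0.723, 0.691, 0.003, 0.001]
ft_force: [0.4, 0.2, -0.2]
grip_width: 0.699
grasp_force: 0.0
```

Request:
{"op": "move_arm", "data": {
  "plan": [
    {"delta_pos":[-0.05,0.002,0],"turn":[0,0,0],"fingers":0.3},
    {"delta_pos":[-0.1,0.003,0],"turn":[0,0,0],"fingers":0.3},
    {"delta_pos":[-0.15,0.005,0.02],"turn":[0,0,0],"fingers":0.3},
    {"delta_pos":[-0.19,0.006,0.05],"turn":[0,0,0],"fingers":0.3},
    {"delta_pos":[-0.208,0.006,0.08],"turn":[0,0,0],"fingers":0.3},
    {"delta_pos":[-0.208,0.006,0.11],"turn":[0,0,0],"fingers":0.3},
    {"delta_pos":[-0.208,0.006,0.125],"turn":[0,0,0],"fingers":0.3},
    {"delta_pos":[-0.208,0.006,0.127],"turn":[0,0,0],"fingers":0.3},
    {"delta_pos":[-0.208,0.006,0.127],"turn":[0,0,0],"fingers":0.3}
  ]
}}

```text
clock: 9.28
position: [0.4478, 0.1213, 0.0279]
ee_rot: [0.723, 0.691, 0.0, 0.0]
ft_force: [0.3, -0.4, 0.4]
grip_width: 0.701
grasp_force: 0.0
```

Request:
{"op": "move_arm", "data": {
  "plan": [
    {"delta_pos":[0,0,0],"turn":[0,0,0],"fingers":1},
    {"delta_pos":[0,0,0],"turn":[0,0,0],"fingers":1},
    {"delta_pos":[0,0,0],"turn":[0,0,0],"fingers":1},
    {"delta_pos":[0,0,0],"turn":[0,0,0],"fingers":1},
    {"delta_pos":[0,0,0],"turn":[0,0,0],"fingers":1},
    {"delta_pos":[0,0,-0.03],"turn":[0,0,0],"fingers":1},
    {"delta_pos":[0,0,-0.08],"turn":[0,0,0],"fingers":1},
    {"delta_pos":[0,0,-0.13],"turn":[0,0,0],"fingers":1},
    {"delta_pos":[0,0,-0.17],"turn":[0,0,0],"fingers":1},
    {"delta_pos":[0,0,-0.17],"turn":[0,0,0],"fingers":1}
  ],
  "force": 60
}}

```text
clock: 10.52
position: [0.4489, 0.1213, 0.2003]
ee_rot: [0.723, 0.691, 0.002, 0.002]
ft_force: [0.1, -1.0, -3.2]
grip_width: 0.304
grasp_force: 59.6
```

Request:
{"op": "move_arm", "data": {
  "plan": [
    {"delta_pos":[-0.03,0.004,0],"turn":[0,0,0],"fingers":1},
    {"delta_pos":[-0.08,0.01,0],"turn":[0,0,0],"fingers":1},
    {"delta_pos":[-0.13,0.016,0],"turn":[0,0,0],"fingers":1},
    {"delta_pos":[-0.18,0.023,0],"turn":[0,0,0],"fingers":1},
    {"delta_pos":[-0.23,0.029,0],"turn":[0,0,0],"fingers":1},
    {"delta_pos":[-0.28,0.035,0],"turn":[0,0,0],"fingers":1},
    {"delta_pos":[-0.33,0.042,0],"turn":[0,0,0],"fingers":1},
    {"delta_pos":[-0.38,0.048,0.02],"turn":[0,0,0],"fingers":1},
    {"delta_pos":[-0.42,0.053,0.05],"turn":[0,0,0],"fingers":1},
    {"delta_pos":[-0.435,0.055,0.09],"turn":[0,0,0],"fingers":1},
    {"delta_pos":[-0.435,0.055,0.13],"turn":[0,0,0],"fingers":1},
    {"delta_pos":[-0.435,0.055,0.13],"turn":[0,0,0],"fingers":1}
  ]
}}

```text
clock: 12.02
position: [0.4796, -0.3146, 0.0633]
ee_rot: [0.723, 0.691, -0.001, -0.004]
ft_force: [0.4, 0.9, -1.6]
grip_width: 0.3
grasp_force: 59.7
```

Run:
```python
from h import *
c=camera("scene");cv2.imwrite("pics/scene2.png",cv2.resize(c["color"][60:300,120:520,::-1],(800,480)))
```

```text
(no output)
```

View pics/scene2.png

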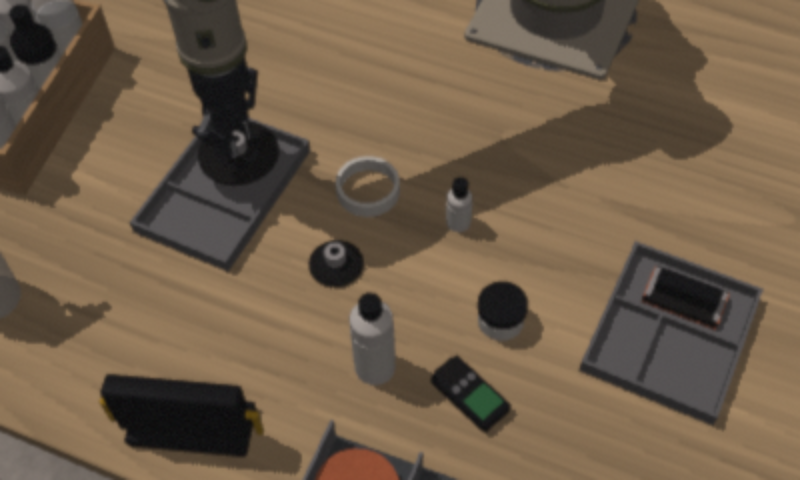

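The block (687,297) sits flat in the long bay, and the large plate (238,150) hangs level above the square bay. I'll lower the plate.

Request:
{"op": "move_arm", "data": {
  "plan": [
    {"delta_pos":[0,0,0.01],"turn":[0,0,0],"fingers":1},
    {"delta_pos":[0,0,0.022],"turn":[0,0,0],"fingers":1},
    {"delta_pos":[0,0,0.03],"turn":[0,0,0],"fingers":1},
    {"delta_pos":[0,0,0.034],"turn":[0,0,0],"fingers":1},
    {"delta_pos":[0,0,0.034],"turn":[0,0,0],"fingers":1},
    {"delta_pos":[0,0,0.034],"turn":[0,0,0],"fingers":1}
  ]
}}

```text
clock: 12.82
position: [0.4825, -0.3164, 0.0334]
ee_rot: [0.723, 0.691, 0.0, 0.0]
ft_force: [-0.2, 0.1, -1.9]
grip_width: 0.299
grasp_force: 59.6
```

Request:
{"op": "move_arm", "data": {
  "plan": [
    {"delta_pos":[0,0,0.0015],"turn":[0,0,0],"fingers":1},
    {"delta_pos":[0,0,0.0015],"turn":[0,0,0],"fingers":1},
    {"delta_pos":[0,0,0.0015],"turn":[0,0,0],"fingers":0.4},
    {"delta_pos":[0,0,0.0015],"turn":[0,0,0],"fingers":0.4},
    {"delta_pos":[0,0,0.0015],"turn":[0,0,0],"fingers":0.4},
    {"delta_pos":[0,0,-0.03],"turn":[0,0,0],"fingers":0.3},
    {"delta_pos":[0,0,-0.08],"turn":[0,0,0],"fingers":0.3},
    {"delta_pos":[0.03,0.015,-0.1],"turn":[0,0,0],"fingers":0.3},
    {"delta_pos":[0.075,0.035,-0.1],"turn":[0,0,0],"fingers":0.3},
    {"delta_pos":[0.12,0.055,-0.1],"turn":[0,0,0],"fingers":0.3},
    {"delta_pos":[0.17,0.075,-0.1],"turn":[0,0,0],"fingers":0.3},
    {"delta_pos":[0.204,0.084,-0.08],"turn":[0,0,0],"fingers":0.3}
  ]
}}

```text
clock: 14.32
position: [0.5777, -0.1135, 0.1145]
ee_rot: [0.722, 0.691, 0.001, 0.001]
ft_force: [-0.5, -0.2, -0.9]
grip_width: 0.701
grasp_force: 0.0
```

Request:
{"op": "move_arm", "data": {
  "plan": [
    {"delta_pos":[0,0,0.03],"turn":[0,0,0],"fingers":0.3},
    {"delta_pos":[0,0,0.06],"turn":[0,0,0],"fingers":0.3},
    {"delta_pos":[0,0,0.08],"turn":[0,0,0],"fingers":0.3},
    {"delta_pos":[0,0,0.086],"turn":[0,0,0],"fingers":0.3},
    {"delta_pos":[0,0,0.086],"turn":[0,0,0],"fingers":0.3},
    {"delta_pos":[0,0,0.086],"turn":[0,0,0],"fingers":0.3}
  ]
}}

```text
clock: 15.08
position: [0.5764, -0.1165, 0.0284]
ee_rot: [0.723, 0.691, 0.0, 0.001]
ft_force: [-0.4, -0.1, -0.2]
grip_width: 0.7
grasp_force: 0.0
```

Request:
{"op": "move_arm", "data": {
  "plan": [
    {"delta_pos":[0,0,0],"turn":[0,0,0],"fingers":1},
    {"delta_pos":[0,0,0],"turn":[0,0,0],"fingers":1},
    {"delta_pos":[0,0,0],"turn":[0,0,0],"fingers":1},
    {"delta_pos":[0,0,0],"turn":[0,0,0],"fingers":1},
    {"delta_pos":[0,0,0],"turn":[0,0,0],"fingers":1},
    {"delta_pos":[0,0,-0.03],"turn":[0,0,0],"fingers":1},
    {"delta_pos":[0,0,-0.07],"turn":[0,0,0],"fingers":1},
    {"delta_pos":[0,0,-0.1],"turn":[0,0,0],"fingers":1},
    {"delta_pos":[0,0,-0.11],"turn":[0,0,0],"fingers":1},
    {"delta_pos":[0,0,-0.11],"turn":[0,0,0],"fingers":1}
  ]
}}

```text
clock: 16.32
position: [0.5756, -0.1164, 0.1371]
ee_rot: [0.723, 0.691, -0.0, 0.0]
ft_force: [-0.2, -0.8, -1.3]
grip_width: 0.299
grasp_force: 59.1
```

Request:
{"op": "move_arm", "data": {
  "plan": [
    {"delta_pos":[0.03,-0.003,0],"turn":[0,0,0],"fingers":1},
    {"delta_pos":[0.08,-0.008,0],"turn":[0,0,0],"fingers":1},
    {"delta_pos":[0.13,-0.013,0],"turn":[0,0,0],"fingers":1},
    {"delta_pos":[0.18,-0.018,0],"turn":[0,0,0],"fingers":1},
    {"delta_pos":[0.23,-0.022,0],"turn":[0,0,0],"fingers":1},
    {"delta_pos":[0.28,-0.027,0],"turn":[0,0,0],"fingers":1},
    {"delta_pos":[0.33,-0.032,0],"turn":[0,0,0],"fingers":1},
    {"delta_pos":[0.38,-0.037,0],"turn":[0,0,0],"fingers":1},
    {"delta_pos":[0.43,-0.042,0],"turn":[0,0,0],"fingers":1},
    {"delta_pos":[0.472,-0.046,0.02],"turn":[0,0,0],"fingers":1},
    {"delta_pos":[0.472,-0.046,0.05],"turn":[0,0,0],"fingers":1},
    {"delta_pos":[0.472,-0.046,0.075],"turn":[0,0,0],"fingers":1}
  ]
}}

```text
clock: 17.82
position: [0.5499, 0.3573, 0.0588]
ee_rot: [0.723, 0.691, -0.002, -0.0]
ft_force: [0.2, -1.0, -1.0]
grip_width: 0.302
grasp_force: 59.2
```

Request:
{"op": "move_arm", "data": {
  "plan": [
    {"delta_pos":[0,0,0],"turn":[0,0,0],"fingers":1},
    {"delta_pos":[0,0,0.015],"turn":[0,0,0],"fingers":1},
    {"delta_pos":[0,0,0.025],"turn":[0,0,0],"fingers":1},
    {"delta_pos":[0,0,0.03],"turn":[0,0,0],"fingers":1},
    {"delta_pos":[0,0,0.03],"turn":[0,0,0],"fingers":1},
    {"delta_pos":[0,0,0.03],"turn":[0,0,0],"fingers":1}
  ]
}}

```text
clock: 18.58
position: [0.5515, 0.3572, 0.0332]
ee_rot: [0.723, 0.691, 0.0, 0.0]
ft_force: [-3.1, -2.1, 5.8]
grip_width: 0.299
grasp_force: 59.8
```

Request:
{"op": "move_arm", "data": {
  "plan": [
    {"delta_pos":[0,0,0],"turn":[0,0,0],"fingers":0.4},
    {"delta_pos":[0,0,0],"turn":[0,0,0],"fingers":0.4},
    {"delta_pos":[0,0,0],"turn":[0,0,0],"fingers":0.4},
    {"delta_pos":[0,0,-0.03],"turn":[0,0,0],"fingers":0.4},
    {"delta_pos":[0,0,-0.08],"turn":[0,0,0],"fingers":0.1},
    {"delta_pos":[-0.03,-0.008,-0.12],"turn":[0,0,0],"fingers":0.1},
    {"delta_pos":[-0.085,-0.021,-0.12],"turn":[0,0,0],"fingers":0.1},
    {"delta_pos":[-0.14,-0.035,-0.12],"turn":[0,0,0],"fingers":0.1},
    {"delta_pos":[-0.195,-0.049,-0.12],"turn":[0,0,0],"fingers":0.1},
    {"delta_pos":[-0.25,-0.063,-0.12],"turn":[0,0,0],"fingers":0.1},
    {"delta_pos":[-0.305,-0.076,-0.12],"turn":[0,0,0],"fingers":0.1},
    {"delta_pos":[-0.352,-0.088,-0.12],"turn":[0,0,0],"fingers":0.1}
  ]
}}

```text
clock: 20.08
position: [0.4466, 0.0077, 0.1525]
ee_rot: [0.724, 0.69, 0.0, 0.0]
ft_force: [1.0, -0.1, 0.3]
grip_width: 0.903
grasp_force: 0.0
```

Request:
{"op": "move_arm", "data": {
  "plan": [
    {"delta_pos":[0,0,0],"turn":[0,0,0],"fingers":0.1},
    {"delta_pos":[0,0,0],"turn":[0,0,0],"fingers":0.1}
  ]
}}

```text
clock: 20.32
position: [0.4476, 0.0102, 0.1525]
ee_rot: [0.723, 0.691, 0.0, 0.0]
ft_force: [-0.1, 0.3, -0.1]
grip_width: 0.904
grasp_force: 0.0
```

Run:
```python
from h import *
c=camera("scene");np.savez("scene.npz",**c);cv2.imwrite("pics/scene3.png",cv2.resize(c["color"][60:300,120:520,::-1],(800,480)))
import m
m.SE=[s for s in m.SE if s[0].startswith("sho") or s[0] in("tall cap","jar","tape","gauge")]
m.meas(("scene",))
```

```text
scene bench z -0.0
short cap    56 med [0.4494 0.0098 0.0883] rect [447.9   8.6] [21.7 18.5] 22.8 circ [447.8   9.1] 11.2
short body   120 med [0.4599 0.0137 0.037 ] rect [457.8  11.6] [19.4 34.1] 12.8 circ [450.7   9.9] 17.1
tall cap     118 med [ 0.6992 -0.0052  0.1591] rect [697.6  -6.1] [28.4 25.6] 25.3 circ [697.3  -5. ] 14.8
jar          460 med [0.5739 0.1186 0.0475] rect [572.9 118. ] [63.6 61. ] 20.4 circ [572.8 117. ] 33.5
tape         290 med [ 0.4491 -0.1285  0.0231] rect [ 446.6 -128.2] [91.8 87.2] 23.2 circ [ 446.7 -127.9] 46.8
gauge        731 med [0.6932 0.1226 0.0217] rect [690.4 121.3] [99.3 50.8] 67.0 circ [692.  121.3] 51.7
```

View pics/scene3.png

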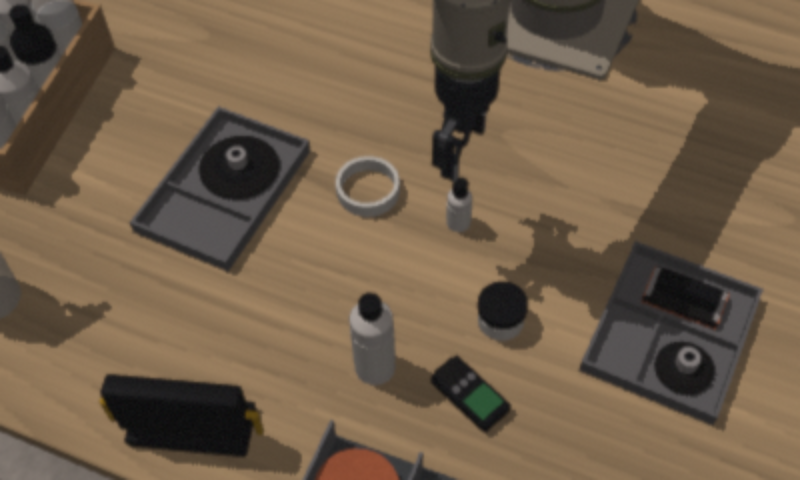

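Both plates are seated with the hubs up, at (240,165) and (687,368), and the block is in its bay. The left-alone items have not moved. The short bottle stands at (459,210) under the gripper, so I'll take it now.

Request:
{"op": "move_arm", "data": {
  "plan": [
    {"delta_pos":[0,0,0.03],"turn":[0,0,0],"fingers":0.1},
    {"delta_pos":[0,0,0.06],"turn":[0,0,0],"fingers":0.1},
    {"delta_pos":[0,0,0.09],"turn":[0,0,0],"fingers":0.1},
    {"delta_pos":[0,0,0.11],"turn":[0,0,0],"fingers":0.1},
    {"delta_pos":[0,0,0.114],"turn":[0,0,0],"fingers":0.1},
    {"delta_pos":[0,0,0.114],"turn":[0,0,0],"fingers":0.4},
    {"delta_pos":[0,0,0.114],"turn":[0,0,0],"fingers":0.5},
    {"delta_pos":[0,0,0.114],"turn":[0,0,0],"fingers":0.6},
    {"delta_pos":[0,0,0.114],"turn":[0,0,0],"fingers":1},
    {"delta_pos":[0,0,0.114],"turn":[0,0,0],"fingers":1},
    {"delta_pos":[0,0,0.114],"turn":[0,0,0],"fingers":1}
  ],
  "force": 35
}}

```text
clock: 21.75
position: [0.4477, 0.0097, 0.039]
ee_rot: [0.723, 0.691, 0.0, 0.0]
ft_force: [-2.8, 0.7, 7.1]
grip_width: 0.389
grasp_force: 34.3
```

Request:
{"op": "move_arm", "data": {
  "plan": [
    {"delta_pos":[0,0,-0.02],"turn":[0,0,0],"fingers":1},
    {"delta_pos":[0,0,-0.06],"turn":[0,0,0],"fingers":1},
    {"delta_pos":[0,0,-0.1],"turn":[0,0,0],"fingers":1},
    {"delta_pos":[0.03,0.01,-0.1],"turn":[0,0,0],"fingers":1},
    {"delta_pos":[0.07,0.023,-0.1],"turn":[0,0,0],"fingers":1},
    {"delta_pos":[0.11,0.036,-0.1],"turn":[0,0,0],"fingers":1},
    {"delta_pos":[0.15,0.049,-0.1],"turn":[0,0,0],"fingers":1},
    {"delta_pos":[0.19,0.062,-0.1],"turn":[0,0,0],"fingers":1},
    {"delta_pos":[0.23,0.076,-0.1],"turn":[0,0,0],"fingers":1},
    {"delta_pos":[0.257,0.084,-0.1],"turn":[0,0,0],"fingers":1},
    {"delta_pos":[0.267,0.088,-0.09],"turn":[0,0,0],"fingers":1},
    {"delta_pos":[0.267,0.088,-0.06],"turn":[0,0,0],"fingers":1}
  ]
}}

```text
clock: 23.25
position: [0.5483, 0.2729, 0.0984]
ee_rot: [0.723, 0.691, 0.001, 0.0]
ft_force: [-0.1, -0.9, -1.3]
grip_width: 0.384
grasp_force: 35.1
```

Request:
{"op": "move_arm", "data": {
  "plan": [
    {"delta_pos":[0,0,0.02],"turn":[0,0,0],"fingers":1},
    {"delta_pos":[0,0,0.035],"turn":[0,0,0],"fingers":1},
    {"delta_pos":[0,0,0.048],"turn":[0,0,0],"fingers":1},
    {"delta_pos":[0,0,0.053],"turn":[0,0,0],"fingers":1},
    {"delta_pos":[0,0,0.053],"turn":[0,0,0],"fingers":1},
    {"delta_pos":[0,0,0.053],"turn":[0,0,0],"fingers":1}
  ]
}}

```text
clock: 24.0
position: [0.5479, 0.2726, 0.046]
ee_rot: [0.723, 0.691, 0.001, 0.0]
ft_force: [1.4, -0.4, -0.1]
grip_width: 0.384
grasp_force: 35.1
```

Request:
{"op": "move_arm", "data": {
  "plan": [
    {"delta_pos":[0,0,0.002],"turn":[0,0,0],"fingers":1},
    {"delta_pos":[0,0,0.0025],"turn":[0,0,0],"fingers":1},
    {"delta_pos":[0,0,0.0025],"turn":[0,0,0],"fingers":1}
  ]
}}

```text
clock: 24.38
position: [0.5479, 0.2728, 0.044]
ee_rot: [0.723, 0.691, 0.001, 0.0]
ft_force: [-3.2, -1.1, 8.1]
grip_width: 0.388
grasp_force: 36.0
```

Request:
{"op": "move_arm", "data": {
  "plan": [
    {"delta_pos":[0,0,-0.001],"turn":[0,0,0],"fingers":0.5},
    {"delta_pos":[0,0,-0.001],"turn":[0,0,0],"fingers":0.3},
    {"delta_pos":[0,0,-0.001],"turn":[0,0,0],"fingers":0.2},
    {"delta_pos":[0,0,-0.001],"turn":[0,0,0],"fingers":0.2},
    {"delta_pos":[0,0,-0.03],"turn":[0,0,0],"fingers":0.1},
    {"delta_pos":[0,0,-0.08],"turn":[0,0,0],"fingers":0},
    {"delta_pos":[0,0,-0.13],"turn":[0,0,0],"fingers":0},
    {"delta_pos":[0,0,-0.17],"turn":[0,0,0],"fingers":0},
    {"delta_pos":[-0.045,0.027,-0.17],"turn":[0,0,0],"fingers":0},
    {"delta_pos":[-0.09,0.054,-0.17],"turn":[0,0,0],"fingers":0},
    {"delta_pos":[-0.135,0.081,-0.17],"turn":[0,0,0],"fingers":0},
    {"delta_pos":[-0.18,0.108,-0.17],"turn":[0,0,0],"fingers":0}
  ]
}}

```text
clock: 25.88
position: [0.6477, 0.086, 0.2128]
ee_rot: [0.723, 0.691, 0.0, 0.0]
ft_force: [1.2, 0.2, -1.5]
grip_width: 0.997
grasp_force: 0.0
```

Request:
{"op": "move_arm", "data": {
  "plan": [
    {"delta_pos":[-0.045,0.027,0],"turn":[0,0,0],"fingers":0},
    {"delta_pos":[-0.08,0.048,0],"turn":[0,0,0],"fingers":0},
    {"delta_pos":[-0.091,0.054,0],"turn":[0,0,0],"fingers":0},
    {"delta_pos":[-0.091,0.054,0],"turn":[0,0,0],"fingers":0},
    {"delta_pos":[-0.091,0.054,0],"turn":[0,0,0],"fingers":0}
  ]
}}

```text
clock: 26.5
position: [0.6964, -0.0036, 0.213]
ee_rot: [0.722, 0.692, 0.0, -0.0]
ft_force: [-0.4, 0.4, -0.6]
grip_width: 0.999
grasp_force: 0.0
```

Request:
{"op": "move_arm", "data": {
  "plan": [
    {"delta_pos":[-0.002,0.001,0.03],"turn":[0,0,0],"fingers":0},
    {"delta_pos":[-0.002,0.001,0.06],"turn":[0,0,0],"fingers":0},
    {"delta_pos":[-0.002,0.001,0.085],"turn":[0,0,0],"fingers":0},
    {"delta_pos":[-0.002,0.001,0.105],"turn":[0,0,0],"fingers":0},
    {"delta_pos":[-0.002,0.001,0.11],"turn":[0,0,0],"fingers":0},
    {"delta_pos":[-0.002,0.001,0.11],"turn":[0,0,0],"fingers":0.2},
    {"delta_pos":[-0.002,0.001,0.11],"turn":[0,0,0],"fingers":0.3},
    {"delta_pos":[-0.002,0.001,0.11],"turn":[0,0,0],"fingers":0.35},
    {"delta_pos":[-0.002,0.001,0.11],"turn":[0,0,0],"fingers":0.5},
    {"delta_pos":[-0.002,0.001,0.11],"turn":[0,0,0],"fingers":1},
    {"delta_pos":[-0.002,0.001,0.11],"turn":[0,0,0],"fingers":1},
    {"delta_pos":[-0.002,0.001,0.11],"turn":[0,0,0],"fingers":1}
  ],
  "force": 50
}}

```text
clock: 28.0
position: [0.6982, -0.0078, 0.104]
ee_rot: [0.723, 0.691, 0.0, 0.0]
ft_force: [-2.3, -0.1, 6.2]
grip_width: 0.592
grasp_force: 52.4
```

Request:
{"op": "move_arm", "data": {
  "plan": [
    {"delta_pos":[0,0,-0.01],"turn":[0,0,0],"fingers":1},
    {"delta_pos":[0,0,-0.035],"turn":[0,0,0],"fingers":1},
    {"delta_pos":[0,0,-0.065],"turn":[0,0,0],"fingers":1},
    {"delta_pos":[-0.01,-0.003,-0.08],"turn":[0,0,0],"fingers":1},
    {"delta_pos":[-0.035,-0.009,-0.08],"turn":[0,0,0],"fingers":1},
    {"delta_pos":[-0.07,-0.019,-0.08],"turn":[0,0,0],"fingers":1},
    {"delta_pos":[-0.11,-0.03,-0.08],"turn":[0,0,0],"fingers":1},
    {"delta_pos":[-0.15,-0.041,-0.08],"turn":[0,0,0],"fingers":1},
    {"delta_pos":[-0.19,-0.052,-0.08],"turn":[0,0,0],"fingers":1},
    {"delta_pos":[-0.23,-0.063,-0.08],"turn":[0,0,0],"fingers":1},
    {"delta_pos":[-0.265,-0.073,-0.08],"turn":[0,0,0],"fingers":1},
    {"delta_pos":[-0.295,-0.08,-0.08],"turn":[0,0,0],"fingers":1}
  ]
}}

```text
clock: 29.5
position: [0.6027, -0.3014, 0.1824]
ee_rot: [0.724, 0.69, -0.001, -0.0]
ft_force: [0.7, -0.2, -1.1]
grip_width: 0.591
grasp_force: 52.3
```

Request:
{"op": "move_arm", "data": {
  "plan": [
    {"delta_pos":[-0.017,-0.005,0],"turn":[0,0,0],"fingers":1},
    {"delta_pos":[-0.022,-0.006,0.01],"turn":[0,0,0],"fingers":1},
    {"delta_pos":[-0.022,-0.006,0.03],"turn":[0,0,0],"fingers":1},
    {"delta_pos":[-0.022,-0.006,0.05],"turn":[0,0,0],"fingers":1},
    {"delta_pos":[-0.022,-0.006,0.055],"turn":[0,0,0],"fingers":1},
    {"delta_pos":[-0.022,-0.006,0.055],"turn":[0,0,0],"fingers":1}
  ]
}}

```text
clock: 30.25
position: [0.5974, -0.3199, 0.1273]
ee_rot: [0.723, 0.691, -0.0, -0.0]
ft_force: [1.1, -0.2, -1.9]
grip_width: 0.592
grasp_force: 52.3
```

Run:
```python
from h import *
c=camera("scene");cv2.imwrite("pics/scene4.png",cv2.resize(c["color"][60:300,120:520,::-1],(800,480)))
```

```text
(no output)
```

View pics/scene4.png

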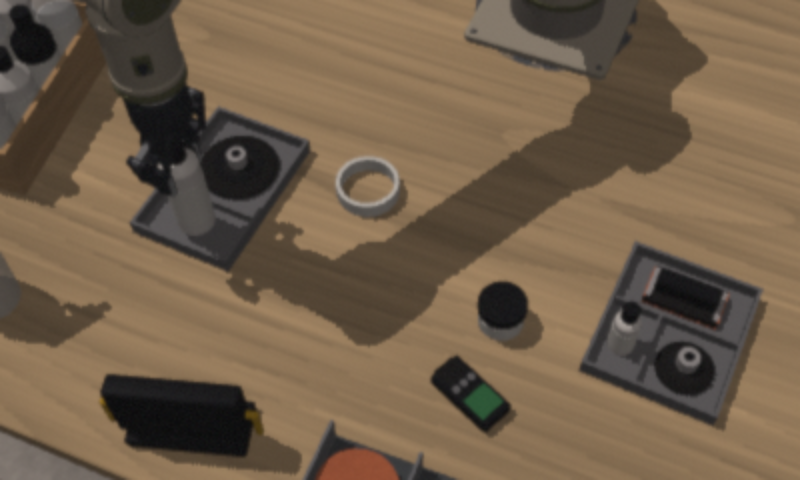

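The short bottle stands in its bay at (626,330). The tall bottle (195,210) hangs upright over the narrow bay, so I'll lower it.

Request:
{"op": "move_arm", "data": {
  "plan": [
    {"delta_pos":[0,0,0.01],"turn":[0,0,0],"fingers":1},
    {"delta_pos":[0,0,0.015],"turn":[0,0,0],"fingers":1},
    {"delta_pos":[0,0,0.017],"turn":[0,0,0],"fingers":1},
    {"delta_pos":[0,0,0.0185],"turn":[0,0,0],"fingers":1},
    {"delta_pos":[0,0,0.0185],"turn":[0,0,0],"fingers":1}
  ]
}}

```text
clock: 30.92
position: [0.5973, -0.3205, 0.1094]
ee_rot: [0.723, 0.691, -0.0, 0.0]
ft_force: [0.1, -0.1, -0.7]
grip_width: 0.59
grasp_force: 52.3
```

Request:
{"op": "move_arm", "data": {
  "plan": [
    {"delta_pos":[0,0,0.001],"turn":[0,0,0],"fingers":1},
    {"delta_pos":[0,0,0.001],"turn":[0,0,0],"fingers":1},
    {"delta_pos":[0,0,0.001],"turn":[0,0,0],"fingers":1}
  ]
}}

```text
clock: 31.3
position: [0.5975, -0.3207, 0.109]
ee_rot: [0.723, 0.691, 0.0, 0.0]
ft_force: [-1.5, 0.1, 5.0]
grip_width: 0.59
grasp_force: 52.8
```

Contact made, so I'll release and retreat upwards.

Request:
{"op": "move_arm", "data": {
  "plan": [
    {"delta_pos":[0,0,0],"turn":[0,0,0],"fingers":0.3},
    {"delta_pos":[0,0,0],"turn":[0,0,0],"fingers":0.1},
    {"delta_pos":[0,0,0],"turn":[0,0,0],"fingers":0},
    {"delta_pos":[0,0,0],"turn":[0,0,0],"fingers":0},
    {"delta_pos":[0,0,-0.03],"turn":[0,0,0],"fingers":0},
    {"delta_pos":[0,0,-0.08],"turn":[0,0,0],"fingers":0},
    {"delta_pos":[0,0,-0.13],"turn":[0,0,0],"fingers":0},
    {"delta_pos":[0.05,-0.03,-0.15],"turn":[0,0,0],"fingers":0},
    {"delta_pos":[0.1,-0.06,-0.15],"turn":[0,0,0],"fingers":0},
    {"delta_pos":[0.15,-0.09,-0.15],"turn":[0,0,0],"fingers":0},
    {"delta_pos":[0.18,-0.1,-0.15],"turn":[0,0,0],"fingers":0},
    {"delta_pos":[0.18,-0.1,-0.15],"turn":[0,0,0],"fingers":0}
  ]
}}

```text
clock: 32.8
position: [0.5055, -0.1336, 0.259]
ee_rot: [0.722, 0.692, 0.0, 0.001]
ft_force: [0.2, -0.6, -0.0]
grip_width: 0.996
grasp_force: 0.0
```

Run:
```python
from h import *
c=camera("scene");np.savez("scene.npz",**c);cv2.imwrite("pics/scene5.png",cv2.resize(c["color"][60:300,120:520,::-1],(800,480)))
import m
m.SE=[("large",(.484,-.316),.033,.046,.03),("small",(.5515,.357),.033,.046,.03),("block",(.4515,.3295),.035,.05,.06),("short",(.547,.2726),.085,.11,.03),("tall",(.5976,-.321),.155,.18,.03)]+[s for s in m.SE if s[0] in("jar","tape","gauge")]
m.meas(("scene",))
```

```text
scene bench z -0.0001
large        65 med [ 0.4841 -0.3135  0.039 ] rect [ 483.7 -314.3] [27.3 27.3] 63.1 circ [ 482.1 -316.8] 16.6
small        94 med [0.5538 0.3562 0.0385] rect [553.3 355.6] [28.2 25.8] 31.9 circ [551.4 357.3] 15.4
block        310 med [0.455  0.3308 0.0419] rect [451.4 329.6] [83.3 30.9] 86.1 circ [452.5 329.9] 42.1
short        73 med [0.5497 0.2716 0.0941] rect [547.8 271.9] [21.5 19.7] 85.2 circ [548.7 271.7] 12.3
tall         95 med [ 0.5992 -0.3168  0.1637] rect [ 597.8 -317.6] [27.6 27.8] 87.9 circ [ 596.1 -316.9] 16.8
jar          463 med [0.5736 0.1187 0.0475] rect [572.2 117.8] [66.6 61.2] 20.1 circ [572.2 118. ] 34.2
tape         287 med [ 0.4499 -0.1277  0.0228] rect [ 445.5 -128.7] [90.  91.2] 89.2 circ [ 444.6 -127.9] 47.6
gauge        727 med [0.6932 0.1218 0.0215] rect [690.6 120.4] [100.1  49.9] 66.0 circ [690.8 121.2] 52.1
```

View pics/scene5.png

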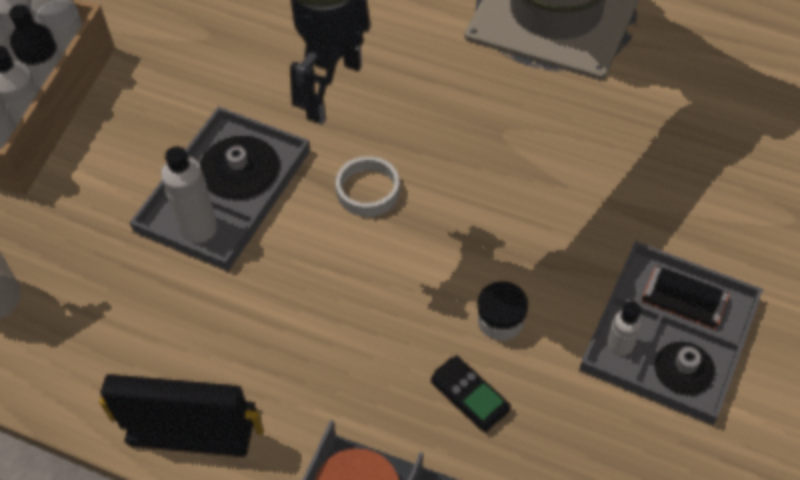

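All five items stand upright in their bays: tall bottle (190,200), large plate (240,165), short bottle (626,330), small plate (687,368) and block (687,297). Their heights match the bay floors, and the jar, tape and gauge have not moved.

```bash
python3 -c "from h import *; print(hand_in())"
```

```text
the job is handed in; nothing more can be done
None
```

The job is handed in at about 33 s on the robot's clock: the last camera check showed all five items upright on their bay floors and the jar, tape and gauge unmoved, but no verdict came back.

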